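# Lock the thread reel on its spindle

## Task

The thread reel is only held on its spindle once the lock pin is in: push the half-out pin through the spindle by its head until it is fully home. Then swing the pin's wire loop all the way over the free end of the spindle, until its far bar rests at the pin's tip, and let go. Leave the jar, the thread cone and the tin where they stand.

Things in the scene. Friction and masses are not known exactly. Their poses are not given: they have to be found in the camera images.
- stand: Fixed grey reel stand. Origin: underside of its base plate (160 x 190 x 12 mm), below the spindle's axis. y runs along the level spindle, free end to +y (the robot's left); x away from the robot; z up. Spindle axis 160 mm above the bench. Reel on it: flanges 90 mm across, y=-66 to +18 mm, washer to y=+20. An upright plate at y=-85 carries the spindle. The pin crosses it at y=+55 mm.
- spindle_end (a point): Centre of the spindle's free end face. The steel spindle is 16 mm thick; the pin crosses it 14 mm inside this face. Same axes as the stand.
- guide_bar (a point): Point on the axis of the fixed 10 mm steel thread guide bar, above the pin: 270 mm above the bench, 8 mm beyond the spindle's axis. The bar runs along the stand's y from y=+115 to -85 mm, then bends down to the upright. A gripper pointing straight down on the pin would hit it: lean the tool back towards the robot, in line with the pin.
- pin_head (a point): Centre of the flat top of the steel pin's head (20 mm across, 14 mm long), where it is pushed. z points out of the head along the pin, 35 degrees from vertical, leaning to the robot (the stand's -x); push along -z. y is the stand's y. x completes them (away from the robot and up). With the pin home this point lies 22 mm from the spindle's axis.
- pin_tip (a point): Tip of the pin's 7 mm thick stem, 54 mm below the top of the head along the pin. Same axes as pin_head. When home it stands 24 mm out of the far side of the spindle.
- pin (a joint): Slide of the pin in the spindle's cross hole (m): 0 = 36 mm out, grows as it is pushed in, 0.036 = fully home, head against the spindle (stop). Stays where it is left; moves against about 4 N of friction.
- loop (a joint): Angle (rad) of the steel wire loop hinged on the pin's head: 0 = straight out along pin_head z, pi/2 = pointing to +y (beyond the spindle's free end), 3.0 = closed: round the spindle, far bar against the pin's tip (stop). The hinge runs along pin_head x, 7 mm below the head's top. Stiff: stays where it is left, takes about 1 N at mid-length to swing.
- loop_far (a point): Middle of the loop's far bar, 44 mm from the hinge. The loop is a rectangle of 4.4 mm wire: its two side bars run from hinge to far bar at pin_head x = -28 and +28 mm, well clear of the head and of the spindle, and can be pushed there. z points from hinge to far bar, x along the hinge.
- jar: Glass jar with black lid, 64 mm wide, 100 mm high, stands beyond the stand. Origin: centre of its underside.
- cone: Blue cone of thread, 60 mm wide, 90 mm high, stands beyond the spindle's free end. Origin: centre of its underside.
- tin: Flat round metal tin, 70 mm wide, 42 mm high, stands in front of the stand. Origin: centre of its underside.

How it is judged:
By the outcome, as a careful person would: the job done as asked, in the order asked, and still so for the second after the job is handed in, with the robot touching nothing.
It also fails if it takes over 38 s, if anything falls off the work surface, if the arm or the gripper's body presses on something with over 40 N, if the wrist force passes 120 N, or if a joint passes its speed limit or range.

## Robot

A 7-joint arm with a two-finger parallel gripper is mounted at the origin on the work surface. World frame = base frame: x ahead of the robot, y to its left, z up, the work surface at z = 0. Lengths are in m, angles in rad, forces in N, time in s.
With the tool pointing down it reaches from about 0.35 to 0.9 m from the base axis. Payload 19.9 kg.
Tool frame: the origin (TCP) lies midway between the tips of the shut fingers; the grasp point (between the pads) lies bot.grip_depth behind it (bot.grip_depth is the distance from the TCP to the grasp point, in m); z points along the fingers, y is the line along which they close (so a half turn about z gives the same grasp; the last joint's range is limited). The gripper opens to 94 mm and grips with 3 to 60 N. Pads are 16 mm wide; open, the fingers measure 119 mm over their backs; the gripper's body (75 mm by 177 mm) begins 78 mm behind the grasp point.
Start: joints at [-1.377, 0.417, -0.01, 1.614, 0.005, 1.111, -0.053], TCP at [0.146, 0.608, 0.184] pointing down, gripper open.
Joint ranges: [-2.81, 2.81], [-0.39, 2.02], [-1.27, 1.25], [0.06, 2.57], [-1.19, 4.33], [0.19, 2], [-2.82, 2.82]. Speed limits (rad/s): [1.89, 1.89, 2.39, 2.39, 3.01, 3.01, 3.01].

## Interface

Orientations are given as a rotation vector (axis times angle).
In Python, from cell import sensors, grab_frame, camera_params, bot gives the robot as it stands. The module is installed in compiled form; this text tells all that it offers.
- The arm moves only by the tool servo_tool, never from a script. Its argument "steps" is text: rows parted by semicolons, each of 7 numbers parted by spaces: the shift along the tool's x, y, z in cm, then the turn, a rotation vector about the tool's x, y, z in degrees, then the opening in per cent of the stroke, from 0 (shut) to 100 (fully open). In form: x y z rx ry rz grip; .... A call has 1 to 20 rows; each row is the pose to reach, as a shift and turn from the pose commanded when the call began, along the tool's axes at that moment; what a row does not reach only later rows make up. A row lasts 1/10 s, in which the tool goes at most 50 mm and 8.59 degrees, less where a joint would pass 70% of its speed; a pose out of reach is approached as far as the arm can. A call with a gripper value outside its range is refused whole. The fingers move at their own pace and stop on an object; "grip_force" is the grip in N (left out, the last holds). Time passes only in rows, so rows that repeat a pose let the fingers close. It gives the time, the measured TCP pose, the force, the opening and the grip force at its end, in the units of the state.
- sensors.sense(): the state, without advancing time (a new reading comes with each control period).
- grab_frame(name): name is "scene" or "top"; returns the picture (400x640x3 uint8, red, green, blue); there is no depth.
- camera_params(name): a dict with "vfov" (degrees; the focal length in pixels is half the picture's height over the tangent of half this angle, whatever the lens; pixels are square), "cx", "cy" (the principal point, pixels), "eye" and "rotation" of the camera in the world. Camera axes: x right, y down, z forward; pixel columns grow to the right and rows downward; lengths in m; the calibration is good to about 2 mm. A picture is of the moment at which its call begins. camera_params takes no time and is no camera call.
- bot.sign_off(): hands the job in; it is judged then, once.
The state is a dict: "time_s": time; "qpos": joint angles; "qd": joint speeds; "effort": joint torques, N m; "ee_pos": TCP position; "ee_rot": TCP orientation; "wrist_force": force on the tool from outside, world axes, zero at the start; "wrist_torque": the same for the moment, N m; "gripper_width": finger opening in m; "gripper_force": force on a finger pad.
Only numpy, scipy, OpenCV 4.12 (cv2) and the standard library are available. Lean on these libraries where they do the work, as an engineer would, in place of code of your own. Each camera call takes 0.05 s, during which the arm holds its last target. There are 200 camera calls.

## Working session

There is one attempt and no reset: what is moved stays moved. The work goes in short steps, Python scripts to look and compute and a tool call to move; the robot and the scene stay as the last step left them, time stands still between calls to the robot, and variables do not carry over. Pictures are saved under pics/ and viewed, at most 10 in all, crops included, and the job is handed in when it is done.

Besides the shell and the picture viewer there is one more tool, called after "Call:" as name(argument=value, ...) on one line, values as JSON. servo_tool: Moves the arm, as the interface text tells. Its arguments: {"type":"object","properties":{"steps":{"type":"string"},"grip_force":{"type":"number"}},"required":["steps"]}

```bash
mkdir -p pics; python3 - <<'E'
from cell import sensors, grab_frame, camera_params, bot
import cv2
for n in("scene","top"):
    cv2.imwrite(f"pics/{n}0.png",grab_frame(n)[:,:,::-1]); print(n,camera_params(n))
s=sensors.sense(); print(s, bot.grip_depth)
E
```

```text
scene {'vfov': 46.49279978839621, 'cx': 314.764181079715, 'cy': 196.25954584252736, 'eye': array([ 1.34731688, -0.22159651,  0.78017716]), 'rotation': array([-1.86897289, -1.32428036,  0.65436126])}
top {'vfov': 50.050759381546975, 'cx': 316.38540970188075, 'cy': 196.66571888439105, 'eye': array([0.48670085, 0.04982022, 1.00087859]), 'rotation': array([-2.14950575,  2.15443394, -0.16239762])}
{'time_s': 0.1, 'qpos': array([-1.3764945 ,  0.41794072, -0.01025836,  1.61410796,  0.00471471,
        1.1106975 , -0.05297147]), 'qd': array([-0.00144778, -0.00281998, -0.00158844, -0.00101022, -0.0023989 ,
       -0.00019162, -0.00074516]), 'effort': array([ 1.40921195e-03, -8.52604008e+01,  6.40038606e-01, -4.26704192e+01,
       -4.89342352e-02,  1.63024227e-02,  7.92554971e-06]), 'ee_pos': array([0.14597304, 0.60734001, 0.1834741 ]), 'ee_rot': array([-3.69533819e-01, -3.11976794e+00,  1.77674994e-03]), 'wrist_force': array([ 0.58839452, -0.58496996,  0.3226545 ]), 'wrist_torque': array([ 0.01093487,  0.02453696, -0.05827172]), 'gripper_force': 0.0, 'gripper_width': 0.0941248076758261} 0.0188
```

View pics/scene0.png

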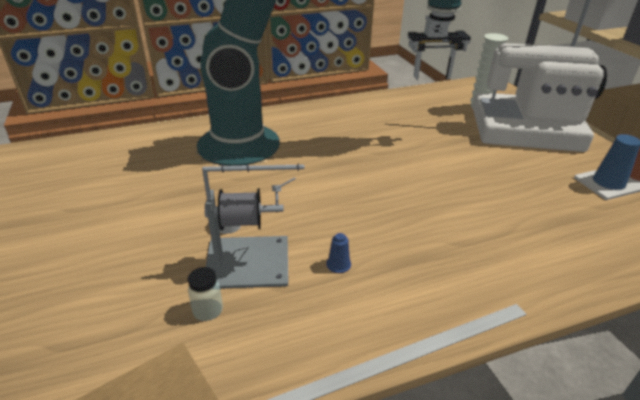

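View pics/top0.png

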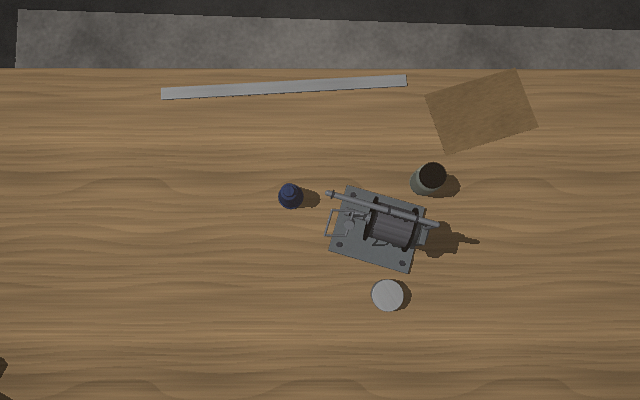

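The scene view shows the stand at about (245,230), with the pin and loop near (280,190). In the top view the stand is at (380,225), the loop at (330,223), the guide bar runs (330,193)–(438,224), the cone is at (290,196), the jar at (430,178) and the tin at (388,295). Next I'll enlarge both.

```bash
python3 - <<'E'
import cv2
a=cv2.imread("pics/scene0.png")[150:300,180:360]; cv2.imwrite("pics/sc.png",cv2.resize(a,None,fx=4,fy=4,interpolation=cv2.INTER_CUBIC))
a=cv2.imread("pics/top0.png")[175:285,310:450]; cv2.imwrite("pics/tc.png",cv2.resize(a,None,fx=5,fy=5,interpolation=cv2.INTER_CUBIC))
E
```

```text
(no output)
```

View pics/sc.png

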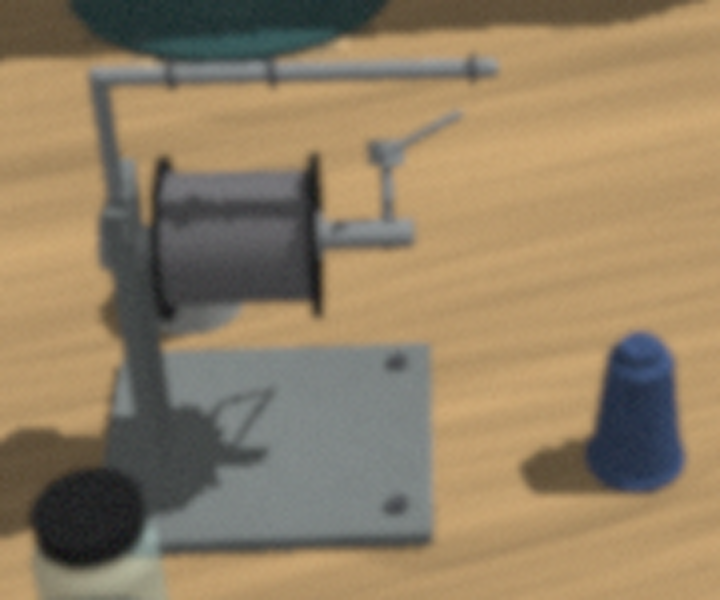

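View pics/tc.png

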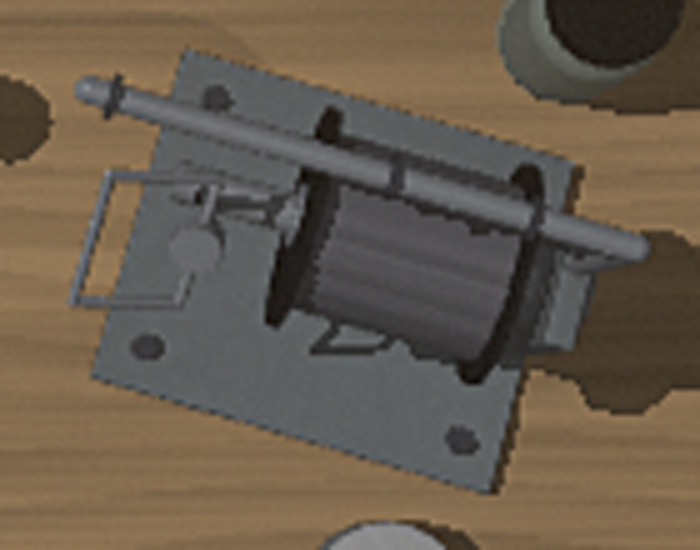

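The crops show the plate corners, the guide bar's end, the pin head at tc (195,252) and sc (386,150), the loop's far bar corners at tc (110,173) and (73,303), and the spindle end at sc (412,233). I'll fit the stand pose and loop angle to these points together.

```bash
cat > h.py <<'E'
import numpy as np
from scipy.spatial.transform import Rotation as R
from scipy.optimize import least_squares
from cell import sensors, grab_frame, camera_params, bot
C={n:camera_params(n) for n in("scene","top")}
def proj(n,P):
    c=C[n]; f=200/np.tan(np.radians(c["vfov"]/2))
    p=R.from_rotvec(c["rotation"]).inv().apply(np.atleast_2d(P)-c["eye"])
    return p[:,:2]/p[:,2:]*f+[c["cx"],c["cy"]]
a=np.radians(35); Z=np.array([-np.sin(a),0,np.cos(a)]); Y=np.array([0,1,0.]); X=np.cross(Y,Z)
def head(q): return np.array([0,.055,.16])+Z*(.058-q)
def loop(q,th,r=.044,x=0): return head(q)-.007*Z+r*(np.cos(th)*Z+np.sin(th)*Y)+x*X
def W(P,s): return R.from_euler("z",s[2]).apply(P)+[s[0],s[1],0]
E
cat > fit.py <<'E'
from h import *
t=lambda u,v:(np.array([u,v])+.5)/5-.5+[310,175]
s4=lambda u,v:(np.array([u,v])+.5)/4-.5+[180,150]
def mod(p):
    S=p[:3];c=p[3];th=p[4];q=0
    T=[[.08,c+.095,.012],[.08,c-.095,.012],[-.08,c-.095,.012],[-.08,c+.095,.012],[.008,.115,.27],head(q),loop(q,th,x=.028),loop(q,th,x=-.028)]
    U=[[.08,c+.095,.012],[-.08,c+.095,.012],[.008,.115,.27],[0,.069,.16],head(q)-.007*Z,loop(q,th)]
    return np.vstack([proj("top",W(np.array(T),S)),proj("scene",W(np.array(U),S))])
obs=np.array([t(*k) for k in[(185,48),(582,165),(495,493),(93,378),(83,88),(195,252),(110,173),(73,303)]]+[s4(*k) for k in[(432,541),(430,345),(495,68),(411,233),(386,152),(460,116)]])
r=least_squares(lambda p:(mod(p)-obs).ravel(),[.45,-.05,-.3,0,1.],loss="soft_l1")
print(r.x); print((mod(r.x)-obs).round(1).tolist())
S=r.x[:3]; np.save("S.npy",r.x)
print("head",W(head(0),S),"far",W(loop(0,r.x[4]),S),"bar",W([.008,.055,.27],S))
E
python3 fit.py
```

```text
[ 0.56005102 -0.08074907 -0.28767363 -0.01956805  1.25132745]
[[0.4, -0.4], [-0.5, -1.1], [-0.4, 0.2], [-0.1, -0.4], [-0.6, -0.9], [0.9, 1.6], [-0.5, 0.0], [-0.6, -0.7], [-0.5, -1.6], [-0.5, -0.5], [0.1, 0.5], [-0.2, 0.5], [-1.0, -2.7], [-0.3, -0.6]]
head [ 0.54375539 -0.0185705   0.20751082] far [0.55185716 0.02259623 0.21309641] bar [ 0.583327   -0.03027899  0.27      ]
```

```bash
sed -i 's/q=0$/q=p[5]/; s/-.3,0,1.\]/-.3,0,1.,0]/; s/head(0)/head(r.x[5])/; s/loop(0,/loop(r.x[5],/' fit.py; python3 fit.py
```

```text
[ 0.5595613  -0.07981274 -0.28745526 -0.02032823  1.14299242  0.00609651]
[[0.3, -0.1], [-0.6, -0.8], [-0.4, 0.6], [-0.2, -0.1], [-1.2, -0.6], [0.6, 0.3], [0.1, 0.1], [-0.0, -0.6], [-0.5, -1.8], [-0.5, -0.7], [0.4, 0.3], [0.2, 0.3], [-0.6, -0.1], [-0.7, 0.0]]
head [ 0.54660542 -0.01862912  0.20251685] far [0.55176535 0.02159302 0.21173595] bar [ 0.58282625 -0.02933758  0.27      ]
```

The fit is good to about 1 px. The pin starts roughly 6 mm in and the loop is at about 1.14 rad. Now a helper that turns a target in the pin frame into move numbers.

```bash
cat >> h.py <<'E'
import os
if os.path.exists("S.npy"):
    p=np.load("S.npy"); S=p[:3]; RS=R.from_euler("z",S[2])
    RP=RS*R.from_matrix(np.array([X,Y,Z]).T)   # pin frame in world
    O=W(np.array([0,.055,.16]),S)              # origin: pin axis at the spindle axis
def go(x,y,z):
    "tool point along -Z of the pin, at (x,y,z) mm in pin axes about the spindle axis"
    s=sensors.sense(); T=R.from_rotvec(s["ee_rot"]); best=None
    for sg in(1,-1):
        G=RP*R.from_matrix(np.array([[-sg,0,0],[0,sg,0],[0,0,-1.]]))
        d=(T.inv()*G).as_rotvec(degrees=True)
        if best is None or np.linalg.norm(d)<np.linalg.norm(best): best=d
    tgt=O+RP.apply(np.array([x,y,z])/1e3)
    print("shift cm",(T.inv().apply(tgt-s["ee_pos"])*100).round(2),"turn",best.round(1),"target",tgt.round(3))
def now():
    s=sensors.sense(); print("t",s["time_s"],"pin xyz mm",(RP.inv().apply(s["ee_pos"]-O)*1e3).round(1),"F",RP.inv().apply(s["wrist_force"]).round(1),"w",s["gripper_width"],"q",s["qpos"].round(2))
E
python3 -c "
from h import *
now(); go(0,0,150); go(0,0,100)"
```

```text
t 0.1 pin xyz mm [-471.   486.7  358.5] F [ 0.8 -0.4 -0.2] w 0.0941248076758261 q [-1.38  0.42 -0.01  1.61  0.    1.11 -0.05]
shift cm [-47.96 -51.23  -9.88] turn [  0.8 -35.    2.9] target [ 0.493 -0.003  0.283]
shift cm [-50.82 -51.37  -5.78] turn [  0.8 -35.    2.9] target [ 0.52  -0.011  0.242]
```

Call:
servo_tool(steps="-5 -5 -5 0 -5 0 0; -10 -10 -10 0 -12 1 0; -15 -16 -10 0 -20 2 0; -20 -21 -10 1 -28 3 0; -25 -26 -10 1 -35 3 0; -30 -31 -10 1 -35 3 0; -34 -36 -10 1 -35 3 0; -38 -41 -10 1 -35 3 0; -42 -45 -10 1 -35 3 0; -45 -48 -10 1 -35 3 0; -48 -51.2 -9.9 0.8 -35 2.9 0; -48 -51.2 -9.9 0.8 -35 2.9 0; -48 -51.2 -9.9 0.8 -35 2.9 0; -48 -51.2 -9.9 0.8 -35 2.9 0; -48 -51.2 -9.9 0.8 -35 2.9 0; -48 -51.2 -9.9 0.8 -35 2.9 0")

```text
time_s: 1.7
ee_pos: [0.4936, -0.0056, 0.2831]
ee_rot: [0.371, 2.508, -0.113]
wrist_force: [-0.0, -0.1, -0.7]
gripper_width: 0.0006
gripper_force: 0.0
```

```bash
python3 -c "
from h import *
now(); go(0,0,70)"
```

```text
t 1.7 pin xyz mm [  1.6  -2.5 149.2] F [-0.4 -0.1 -0.6] w 0.0006249048128867173 q [-1.05 -0.37  0.62  2.28  0.84  0.84  0.38]
shift cm [0.16 0.26 7.92] turn [-0.  -0.  -0.3] target [ 0.537 -0.016  0.217]
```

Call:
servo_tool(steps="0.1 0.2 3 0 0 -0.3 0; 0.15 0.25 6 0 0 -0.3 0; 0.15 0.25 7.9 0 0 -0.3 0; 0.15 0.25 7.9 0 0 -0.3 0; 0.15 0.25 7.9 0 0 -0.3 0")

```text
time_s: 2.2
ee_pos: [0.5357, -0.0118, 0.2176]
ee_rot: [0.356, 2.51, -0.116]
wrist_force: [0.1, 1.0, 0.3]
gripper_width: 0.0005
gripper_force: 0.0
```

```bash
python3 -c "
from h import *
import cv2
now(); go(0,0,55)
a=grab_frame('scene')[130:280,190:350]; b=grab_frame('top')[170:270,300:430]
a=cv2.resize(a,(640,600),interpolation=2);cv2.imwrite('pics/a1.png',a[:,:,::-1]); cv2.imwrite('pics/b1.png',cv2.resize(b,None,fx=6,fy=6,interpolation=2)[:,:,::-1])"
```

```text
t 2.2 pin xyz mm [-1.5  3.5 71.4] F [0.1 1.  0.4] w 0.0004566665856185165 q [-1.08 -0.14  0.8   2.3   0.84  0.55  0.39]
shift cm [-0.15 -0.35  1.64] turn [ 0.  -0.   0.3] target [ 0.545 -0.018  0.205]
```

View pics/a1.png

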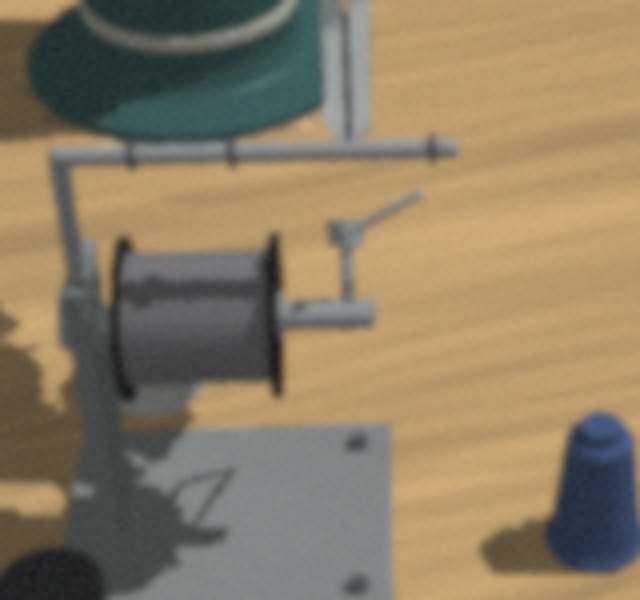

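```bash
python3 -c "
from h import *
e=sensors.sense()['ee_pos'];now()
for P in (e,W(head(p[5]),S),W(head(p[5])-.014*Z,S)):
  print((proj('scene',P)-[190,130])*4,(proj('top',P)-[300,170])*6)"
```

```text
t 2.3 pin xyz mm [-1.   3.8 71.8] F [ 0.3 -0.3  0.2] w -8.060725762333641e-05 q [-1.08 -0.14  0.8   2.3   0.84  0.55  0.39]
[[348.06603799 180.01528763]] [[276.88743729 362.77462282]]
[[341.81268351 217.06666047]] [[295.48943748 331.70360473]]
[[342.47318689 243.02571015]] [[299.28369675 310.05098675]]
```

View pics/b1.png

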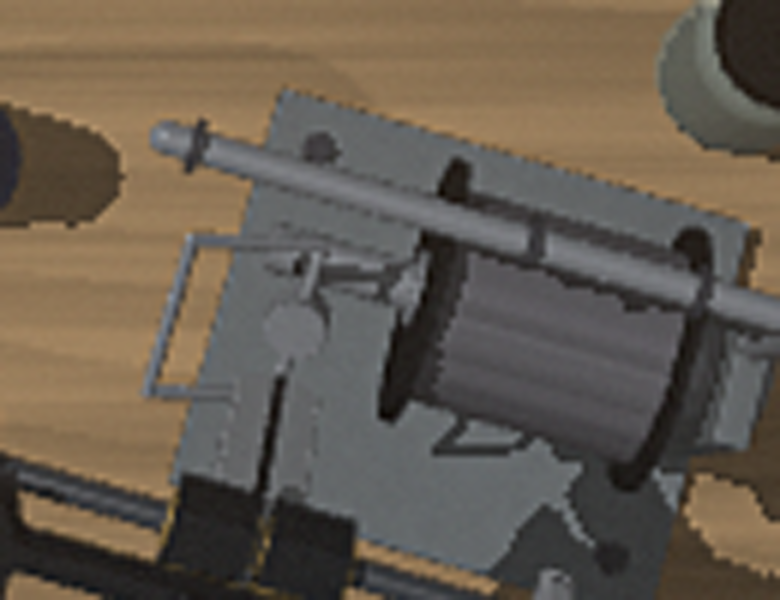

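The scene view shows the fingertip at (348,140), about 20 mm short of where the calibration puts the TCP (348,180). In the top view the tip is near (283,370). I'll check this numerically by differencing against the first pictures.

```bash
python3 - <<'E'
from h import *
import cv2
e=sensors.sense()['ee_pos']; print(proj('scene',e),proj('top',e))
g=lambda n:cv2.GaussianBlur(np.mean([grab_frame(n).astype(float) for _ in range(2)],0),(0,0),.7)
for n,rs,cs in(("scene",range(154,178),range(270,285)),("top",range(218,245,1),range(334,360,1))):
    o=cv2.GaussianBlur(cv2.imread(f"pics/{n}0.png")[:,:,::-1].astype(float),(0,0),.7)
    d=np.abs(g(n)-o).max(2)
    print(n,"cols",cs[0],cs[-1])
    for r in rs: print(r," ".join(f"{int(d[r,c]):3d}" for c in cs))
E
```

```text
[[277.0165095  175.00382191]] [[346.14790622 230.46243714]]
scene cols 270 284
154  70  98 111 108 100  86  68  65  79  93  97  94  83  82  89
155  68  95 107 106  98  85  67  65  81  95  99  95  84  80  87
156  65  91 104 104  97  82  65  62  79  94  99  95  83  75  81
157  65  87  99 100  92  76  56  52  69  86  91  87  76  61  64
158  59  76  87  88  80  62  40  36  52  70  76  72  62  45  39
159  43  57  70  73  64  47  47  52  36  54  60  57  46  30  18
160  24  38  52  58  53  40  61  66  49  46  52  47  35  20   9
161  12  23  36  46  46  45  64  69  53  41  45  37  26  14   5
162   5  13  23  34  39  43  62  66  52  37  35  26  16   9   4
163   2   6  12  21  28  38  55  59  47  34  26  16   8   3   2
164   2   2   6  11  16  27  41  45  35  24  16   7   3   2   2
165   3   3   3   5   7  13  21  24  19  12   7   4   3   3   3
166   2   1   2   2   3   3   7   7   5   3   2   2   2   2   2
167   2   0   1   2   1   1   1   1   2   2   1   2   2   1   1
168   1   1   1   1   0   0   2   2   1   2   2   2   2   1   2
169   2   3   3   2   1   1   2   2   1   2   2   2   2   2  
[... 2747 characters left out ...]
   7   5   4   4   5   5   1   5   8   8   8   8   8
239   8   8   8   9  10   7   5   6   7   4  20  59  44   2   7   5   5   7   8   7   8   8   7   8   8   8
240   8   8   7   9  12   7   4   5   7   3  26  58  38   0   7   5   5   6   6   8   9   8   7   8   8   8
241   7   7   8  13  19  15  10   9   7   3  35  55  27   3   6   5   5   5   3   7   8   8   8   8   8   8
242   8   8  11  23  32  33  31  29  14   6  46  55  19   5   6   4   4   2   0   6   8   8   8   8   7   8
243   7  10  20  40  43  41  42  44  30   5  52  52  12   6   6   5   4   2   0   6   8   7   7   7   7   8
244   7  11  25  45  44  41  43  47  37   6  57  48   6   6   5   4   4   3   2   7   8   7   7   8   8   8
```

```bash
python3 - <<'E'
from h import *
e=sensors.sense()['ee_pos']
for v in(165.5,168):
    f=least_squares(lambda P:np.r_[proj('scene',P)[0]-[277,v],proj('top',P)[0]-[346.3,231.2]],e)
    d=f.x-e; print(v,f.x.round(4),"d world",(d*1e3).round(1),"d pin",(RP.inv().apply(d)*1e3).round(1),f.fun.round(1))
# sensitivity: in pin axes, px per 10 mm
for ax in np.eye(3): print([ (proj(n,e+RP.apply(ax*.01))-proj(n,e))[0].round(1) for n in("scene","top")])
E
```

```text
165.5 [ 0.5333 -0.0099  0.2406] d world [-2.9  1.9 22.5] d pin [10.2  1.  20.4] [-0. -0. -0. -0.]
168 [ 0.5337 -0.0104  0.2346] d world [-2.5  1.5 16.5] d pin [ 7.2  0.7 15.1] [-0.1 -0.  -0.1 -0. ]
[array([-0.1, -0.1]), array([ 1.5, -4.5])]
[array([ 4.6, -0.1]), array([-5.3, -1.5])]
[array([-0.1, -4.6]), array([-0.5,  2.8])]
```

Both views fit a visible tip about 15–20 mm short of the nominal TCP along the tool axis, with no sideways error. I'll go by contact force for depth.

Call:
servo_tool(steps="-0.1 -0.35 0.5 0 0 0.3 0; -0.1 -0.35 1 0 0 0.3 0; -0.1 -0.35 1.5 0 0 0.3 0; -0.1 -0.35 2 0 0 0.3 0; -0.1 -0.35 2 0 0 0.3 0; -0.1 -0.35 2 0 0 0.3 0")

```text
time_s: 3.1
ee_pos: [0.5469, -0.0192, 0.2015]
ee_rot: [0.364, 2.508, -0.113]
wrist_force: [0.2, -0.3, -1.3]
gripper_width: 0.0004
gripper_force: 0.0
```

```bash
python3 -c "
from h import *
now()"
```

```text
t 3.1 pin xyz mm [-0.2 -0.5 50.8] F [-0.5 -0.3 -1.2] w 0.00037311048633005436 q [-1.07 -0.07  0.86  2.3   0.81  0.46  0.42]
```

Call:
servo_tool(steps="0 0 0.3 0 0 0 0; 0 0 0.6 0 0 0 0; 0 0 0.9 0 0 0 0; 0 0 1.2 0 0 0 0; 0 0 1.5 0 0 0 0; 0 0 1.8 0 0 0 0; 0 0 1.8 0 0 0 0")

```text
time_s: 3.8
ee_pos: [0.5569, -0.0222, 0.1866]
ee_rot: [0.364, 2.508, -0.113]
wrist_force: [-0.2, -0.4, 0.1]
gripper_width: 0.0004
gripper_force: 0.0
```

```bash
python3 -c "
from h import *
import cv2
now()
a=grab_frame('scene')[140:240,230:310]; b=grab_frame('top')[185:265,310:390]
cv2.imwrite('pics/c2.png',np.hstack([cv2.resize(a,(400,500),interpolation=2),cv2.resize(b,(400,400),interpolation=2).copy() if 0 else cv2.copyMakeBorder(cv2.resize(b,(400,400),interpolation=2),0,100,0,0,0)])[:,:,::-1])"
```

```text
t 3.8 pin xyz mm [-0.2 -0.5 32.7] F [-0.  -0.5  0.1] w 0.00035760450457631067 q [-1.06  0.    0.9   2.3   0.75  0.37  0.47]
```

View pics/c2.png

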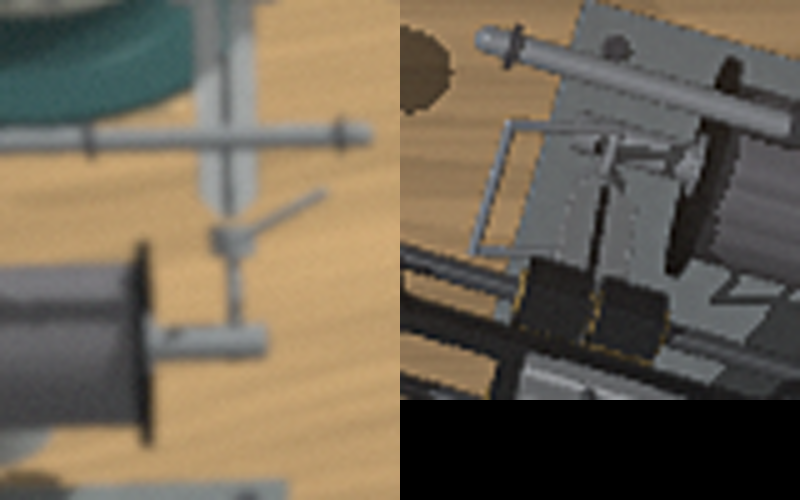

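The tip at (228,218) now sits just above the head at (232,228), about 2 mm off in y. Pushing starts here.

Call:
servo_tool(steps="0 0.2 0 0 0 0 0; 0 0.2 0.3 0 0 0 0; 0 0.2 0.6 0 0 0 0; 0 0.2 0.9 0 0 0 0; 0 0.2 1.2 0 0 0 0; 0 0.2 1.2 0 0 0 0")

```text
time_s: 4.5
ee_pos: [0.564, -0.0224, 0.1768]
ee_rot: [0.364, 2.508, -0.114]
wrist_force: [0.4, -0.6, 0.0]
gripper_width: 0.0007
gripper_force: 0.0
```

```bash
python3 -c "
from h import *
now()"
```

```text
t 4.5 pin xyz mm [-0.2  1.4 20.6] F [ 0.5 -0.5 -0.3] w 0.0006968699071994224 q [-1.04  0.06  0.9   2.3   0.69  0.32  0.52]
```

```bash
cat > pic.py <<'E'
import sys,cv2
from h import *
now()
a=grab_frame('scene')[150:220,240:300]; b=grab_frame('top')[195:255,315:375]
a=cv2.resize(a,(400,467),interpolation=2); b=cv2.resize(b,(400,400),interpolation=2)
cv2.imwrite(f'pics/{sys.argv[1]}.png',np.hstack([a,cv2.copyMakeBorder(b,0,67,0,0,0)])[:,:,::-1])
E
python3 pic.py c3
```

```text
t 4.5 pin xyz mm [-0.2  1.4 20.6] F [ 0.5 -0.5 -0.3] w 0.0006968699071994224 q [-1.04  0.06  0.9   2.3   0.69  0.32  0.52]
```

View pics/c3.png

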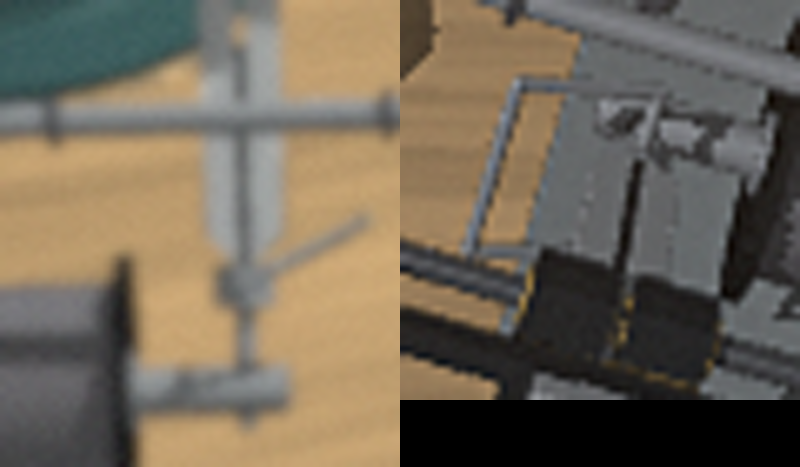

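The pin is moving: its tip now shows below the spindle at (247,420), and the head's underside is about 21 mm above it. The tool is centred on the head, so I'll keep pushing.

Call:
servo_tool(steps="0 0 0.3 0 0 0 0; 0 0 0.6 0 0 0 0; 0 0 0.9 0 0 0 0; 0 0 1.2 0 0 0 0; 0 0 1.5 0 0 0 0; 0 0 1.7 0 0 0 0; 0 0 1.8 0 0 0 0")

```text
time_s: 5.3
ee_pos: [0.574, -0.025, 0.1622]
ee_rot: [0.364, 2.508, -0.113]
wrist_force: [-3.6, -1.3, 2.3]
gripper_width: 0.0008
gripper_force: 1.8
```

Call:
servo_tool(steps="0 0 0.1 0 0 0 0; 0 0 0.2 0 0 0 0; 0 0 0.3 0 0 0 0")

```text
time_s: 5.6
ee_pos: [0.5754, -0.0253, 0.1604]
ee_rot: [0.364, 2.508, -0.111]
wrist_force: [-69.8, 9.4, 82.3]
gripper_width: 0.0006
gripper_force: 53.6
```

```bash
python3 -c "
from h import *
now()"
```

```text
t 5.6 pin xyz mm [0.  1.8 0.4] F [ -9.8 -10.8 107.3] w 0.0005595615736720121 q [-0.96  0.14  0.86  2.29  0.59  0.24  0.6 ]
```

The pin has reached its hard stop: the force jumped and travel ended about 30 mm after contact. Backing off straight away.

Call:
servo_tool(steps="0 0 -1 0 0 0 0; 0 0 -3 0 0 0 0; 0 0 -6 0 0 0 0; 0 0 -6 0 0 0 0; 0 0 -6 0 0 0 0")

```text
time_s: 6.1
ee_pos: [0.543, -0.0144, 0.2097]
ee_rot: [0.363, 2.507, -0.107]
wrist_force: [0.5, -0.4, -0.2]
gripper_width: 0.0005
gripper_force: 0.0
```

```bash
cat >> h.py <<'E'
OFF=20.
def tip(x,y,z,lean=0,fwd=0):
    "as go, but for the visible fingertip, tool body leant to +y by lean deg (and to +x by fwd)"
    s=sensors.sense(); T=R.from_rotvec(s["ee_rot"])
    G=RP*R.from_matrix(np.diag([-1.,1,-1]))*R.from_euler("y",-fwd,degrees=True)*R.from_euler("x",lean,degrees=True)
    tgt=O+RP.apply(np.array([x,y,z])/1e3)+G.apply([0,0,OFF/1e3])
    print("shift cm",(T.inv().apply(tgt-s["ee_pos"])*100).round(2),"turn",(T.inv()*G).as_rotvec(degrees=True).round(1),"toolz",G.apply([0,0,1]).round(2))
E
python3 -c "
from h import *
now()
tip(-30,25,70,30); tip(-30,25,60,30,10); tip(-30,25,60)"; python3 pic.py c4
```

```text
t 6.1 pin xyz mm [ 0.3  3.  60.5] F [ 0.3 -0.3 -0.5] w 0.000455038858339559 q [-1.14 -0.12  0.9   2.3   0.85  0.51  0.39]
shift cm [3.03 1.19 0.78] turn [30.3  0.  -0.1] toolz [ 0.33 -0.62 -0.71]
shift cm [2.73 1.19 1.76] turn [30.2 -9.8  2.5] toolz [ 0.45 -0.65 -0.61]
shift cm [3.03 2.18 2.06] turn [ 0.3  0.  -0.1] toolz [ 0.55 -0.16 -0.82]
t 6.1 pin xyz mm [ 0.3  3.  60.5] F [ 0.3 -0.3 -0.5] w 0.000455038858339559 q [-1.14 -0.12  0.9   2.3   0.85  0.51  0.39]
```

View pics/c4.png

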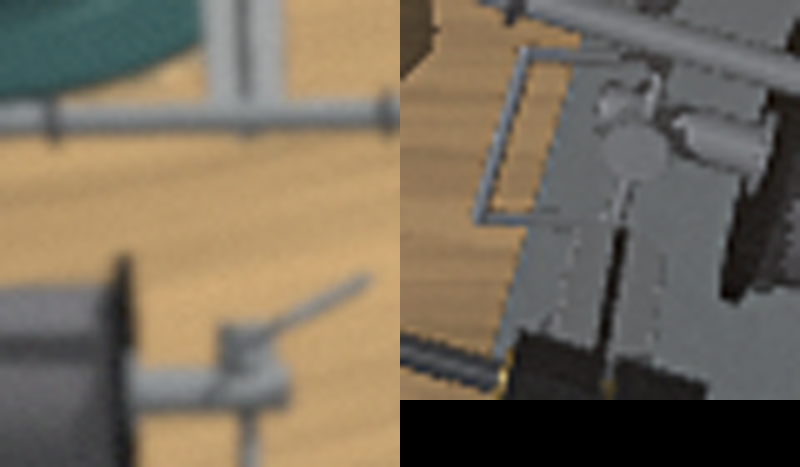

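The pin is fully home: the head is seated on the spindle at (245,345) and the stem comes out below. The loop is unchanged at about 1.1 rad. Next I'll move beside the near side bar, leaning the tool towards +y.

Call:
servo_tool(steps="0 0 0 8 0 0 0; 1 0.4 0.2 16 0 0 0; 2 0.8 0.4 24 0 0 0; 3 1.2 0.8 30.3 0 0 0; 3 1.2 0.8 30.3 0 0 0; 3 1.2 0.8 30.3 0 0 0; 3 1.2 0.8 30.3 0 0 0")

```text
time_s: 6.9
ee_pos: [0.5267, 0.0003, 0.1852]
ee_rot: [0.573, 2.448, -0.782]
wrist_force: [0.1, 0.5, 0.9]
gripper_width: 0.0006
gripper_force: 0.0
```

```bash
python3 -c "
from h import *
now()
print(R.from_rotvec(sensors.sense()['ee_rot']).apply([0,0,1]))
tip(-30,28,40,30)
for th in (1.3,1.6,1.9,2.2,2.5,2.75,2.9,3.0,3.05):
  r=28;n=3.5
  print(th,end=' ');tip(-30,r*np.sin(th)-n*np.cos(th),15+r*np.cos(th)+n*np.sin(th),30)"
```

```text
t 6.9 pin xyz mm [-30.   12.5  51.7] F [0.5 0.5 0.7] w 0.0005622752200588351 q [-1.2   0.35  0.76  2.11  0.72  0.9   0.13]
[ 0.33144433 -0.62321481 -0.70834169]
shift cm [0.   1.94 2.23] turn [-0.2 -0.1 -0.1] toolz [ 0.33 -0.62 -0.71]
1.3 shift cm [0.   2.48 3.55] turn [-0.2 -0.1 -0.1] toolz [ 0.33 -0.62 -0.71]
1.6 shift cm [0.   3.07 4.16] turn [-0.2 -0.1 -0.1] toolz [ 0.33 -0.62 -0.71]
1.9 shift cm [0.   3.46 4.91] turn [-0.2 -0.1 -0.1] toolz [ 0.33 -0.62 -0.71]
2.2 shift cm [0.   3.6  5.74] turn [-0.2 -0.1 -0.1] toolz [ 0.33 -0.62 -0.71]
2.5 shift cm [0.   3.49 6.57] turn [-0.2 -0.1 -0.1] toolz [ 0.33 -0.62 -0.71]
2.75 shift cm [-0.    3.22  7.22] turn [-0.2 -0.1 -0.1] toolz [ 0.33 -0.62 -0.71]
2.9 shift cm [-0.    2.98  7.57] turn [-0.2 -0.1 -0.1] toolz [ 0.33 -0.62 -0.71]
3.0 shift cm [-0.    2.79  7.78] turn [-0.2 -0.1 -0.1] toolz [ 0.33 -0.62 -0.71]
3.05 shift cm [-0.    2.69  7.88] turn [-0.2 -0.1 -0.1] toolz [ 0.33 -0.62 -0.71]
```

Call:
servo_tool(steps="0 1 1.1 0 0 0 0; 0 1.9 2.2 0 0 0 0; 0 2.2 2.9 0 0 0 0; 0 2.5 3.5 0 0 0 0; 0 2.8 3.8 0 0 0 0; 0 3.1 4.2 0 0 0 0; 0 3.3 4.5 0 0 0 0; 0 3.5 4.9 0 0 0 0; 0 3.5 4.9 0 0 0 0")

```text
time_s: 7.8
ee_pos: [0.5615, -0.003, 0.136]
ee_rot: [0.571, 2.448, -0.782]
wrist_force: [-0.1, -0.7, -0.3]
gripper_width: 0.0004
gripper_force: 0.0
```

```bash
cat > lo.py <<'E'
from h import *
import cv2
now()
# loop angle by rendering: far bar corner +x (away side) predicted px for angles, compare darkness/diff to first picture
for th in np.arange(1.0,3.1,.2):
    print(th.round(1),*[proj(n,W(loop(.036,th,x=x),S))[0].round(0) for n,x in(("scene",0),("top",.028),("top",-.028))])
E
python3 lo.py
```

```text
t 7.8 pin xyz mm [-30.1  19.2  -8.3] F [-0.1 -0.7 -0.3] w 0.00041963559649162667 q [-1.11  0.5   0.73  2.07  0.69  0.77  0.13]
1.0 [293. 190.] [335. 204.] [327. 229.]
1.2 [295. 194.] [333. 201.] [326. 226.]
1.4 [296. 197.] [333. 199.] [325. 224.]
1.6 [296. 201.] [333. 197.] [326. 221.]
1.8 [296. 205.] [334. 195.] [327. 219.]
2.0 [295. 209.] [336. 194.] [329. 218.]
2.2 [293. 213.] [338. 193.] [331. 217.]
2.4 [290. 216.] [342. 192.] [334. 216.]
2.6 [287. 219.] [345. 192.] [338. 216.]
2.8 [283. 220.] [349. 192.] [342. 216.]
3.0 [279. 221.] [353. 193.] [346. 217.]
```

Call:
servo_tool(steps="0 0.1 0.4 0 0 0 0; 0 0.1 0.8 0 0 0 0; 0 0.05 1.2 0 0 0 0; 0 0 1.6 0 0 0 0; 0 -0.1 2 0 0 0 0; 0 -0.3 2.3 0 0 0 0; 0 -0.4 2.5 0 0 0 0; 0 -0.5 2.7 0 0 0 0; 0 -0.6 2.8 0 0 0 0; 0 -0.6 2.8 0 0 0 0")

```text
time_s: 8.8
ee_pos: [0.5675, -0.0249, 0.1189]
ee_rot: [0.571, 2.448, -0.782]
wrist_force: [0.1, 0.5, -1.2]
gripper_width: 0.0005
gripper_force: 0.3
```

```bash
python3 - <<'E'
from h import *
import cv2
now()
a=grab_frame('scene').astype(int); o=cv2.imread('pics/scene0.png')[:,:,::-1].astype(int)
d=np.abs(cv2.GaussianBlur(a.astype(np.float32),(0,0),.7)-cv2.GaussianBlur(o.astype(np.float32),(0,0),.7)).max(2)
print("cols 268..300")
for r in range(186,228,1): print(r," ".join(f"{int(v):2d}" for v in d[r,268:301]))
E
```

```text
t 8.8 pin xyz mm [-30.1  -0.1 -29.1] F [-0.7  0.5 -0.9] w 0.0005407096314691229 q [-1.07  0.54  0.73  2.09  0.71  0.7   0.13]
cols 268..300
186  5  7 16 35 58 72 74 66 59 56 56 57 56 50 39 29 22 15  9  4  3 18 39 56 64 69 76 84 87 84 79 79 77
187  6  8 17 38 65 85 87 79 71 69 69 66 56 40 26 16 12  9  4  3 12 32 52 62 66 70 82 94 98 92 85 82 77
188  7  8 17 37 65 89 95 89 80 75 72 65 52 33 18 11  9  7  4  5 22 44 60 64 66 74 90 100 100 92 85 80 70
189  7  8 15 34 63 86 96 94 85 77 71 62 49 29 15  9  8  6  5 10 30 51 62 62 66 81 99 104 97 88 81 74 59
190  7  8 14 30 54 73 86 92 87 79 68 57 43 25 13  9  8  4  7 16 35 53 59 60 69 88 103 101 93 84 76 64 44
191  7  8 12 23 38 53 68 84 90 79 61 45 31 19 11  7  6  5 12 22 38 51 56 63 78 96 103 96 86 79 70 54 31
192  8  8 10 15 22 33 53 77 88 75 49 30 19 13  8  6  6 10 19 31 37 45 54 67 85 96 97 89 81 74 63 42 20
193  7  6  8 10 12 21 43 69 80 67 40 20 11  8  7  6  7 15 28 39 45 43 53 70 85 87 83 79 74 67 51 29  9
194  5  6  8  8 10 16 36 61 71 59 35 16  8  6  6  6  9 21 34 44 46 44 56 72 79 72 66 64 63 53 36 17  4
195  6  6  7  7  7 12 29 53
[... 2671 characters left out ...]
8 89 90 86 78 75 75 70 69 75 80 80 73 61 44 25  8  1  6  7  6  5  6  6  6  5  5  4
222 85 87 88 88 89 88 88 89 86 80 78 78 76 74 73 70 61 50 36 20  7  0  4  6  6  5  6  7  7  6  6  6  4
223 86 87 89 89 89 88 87 87 86 82 81 81 79 73 63 50 35 23 14  4  2  5  6  5  5  6  7  7  7  6  6  6  6
224 88 88 88 88 88 88 87 87 85 83 82 81 75 61 44 26 12  4  0  3  4  6  7  6  5  6  7  6  6  6  6  6  6
225 88 88 88 86 85 86 86 85 84 83 81 76 62 42 22  8  0  2  4  5  5  6  7  7  6  6  6  5  5  4  5  6  6
226 88 88 86 84 83 84 84 85 84 83 79 66 45 22  6  0  3  4  4  4  5  6  6  6  6  5  5  5  5  5  5  6  6
227 87 86 84 83 83 83 84 85 84 82 75 55 29  8  2  5  5  5  5  4  5  6  6  6  6  6  6  6  5  5  5  6  7
```

Call:
servo_tool(steps="0 -0.1 0.05 0 0 0 0; 0 -0.2 0.1 0 0 0 0; 0 -0.3 0.15 0 0 0 0; 0 -0.3 0.15 0 0 0 0")

```text
time_s: 9.25
ee_pos: [0.5673, -0.0261, 0.1189]
ee_rot: [0.568, 2.449, -0.778]
wrist_force: [1.3, 10.1, -1.5]
gripper_width: 0.0005
gripper_force: 4.4
```

A 10 N reaction towards +y with the tool stalled means the loop is at its stop. Withdrawing outwards first, then away.

Call:
servo_tool(steps="0 0.5 -0.3 0 0 0 0; 0 2 -1.2 0 0 0 0; 0 3.5 -3 0 0 0 0; 0 3.5 -7 0 0 0 0; 0 3.5 -11 0 0 0 0; 0 3.5 -15 0 0 0 0; 0 3.5 -15 0 0 0 0; 0 3.5 -15 0 0 0 0")

```text
time_s: 10.05
ee_pos: [0.535, 0.0927, 0.2109]
ee_rot: [0.57, 2.449, -0.78]
wrist_force: [0.5, -0.3, 0.1]
gripper_width: 0.0005
gripper_force: 0.0
```

```bash
python3 pic.py c5; python3 - <<'E'
from h import *
for th in(2.6,2.8,3.0): print(th,(proj("scene",W(loop(.036,th),S))[0]-[240,150])*6.67,(proj("top",W(loop(.036,th,x=-.028),S))[0]-[315,195])*6.67)
E
```

```text
t 10.05 pin xyz mm [-30.1 103.5  83.2] F [ 0.5 -0.2 -0.2] w 0.00047957772766864004 q [-1.26  0.39  0.69  1.96  0.62  1.06  0.15]
2.6 [312.44496066 456.96534815] [153.71309248 138.23583914]
2.8 [288.20145086 469.18271766] [179.76455131 139.75208346]
3.0 [261.99774887 476.36914063] [206.96591989 144.29945038]
```

View pics/c5.png

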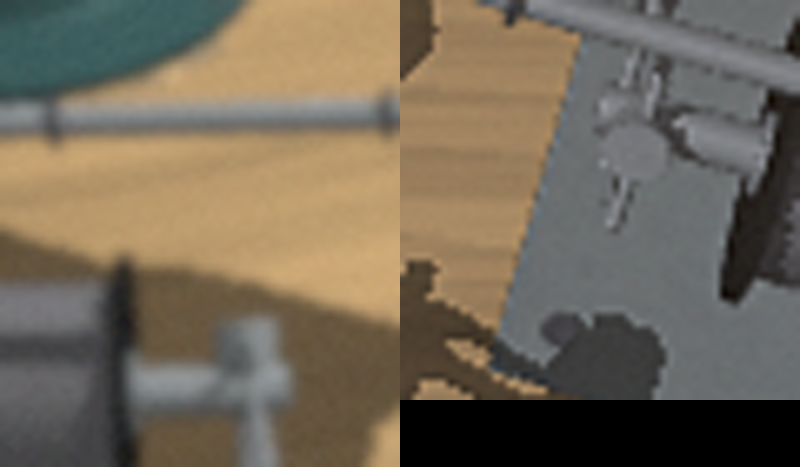

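The loop is now edge-on along the stem at (258,430), with the head still seated. In the top view the far bar has folded in next to the head, at (625,200). The crop cuts off the far bar's end, so I'll check that numerically.

```bash
python3 - <<'E'
from h import *
a=grab_frame('scene').astype(int)
print("cols 270-290 blue channel")
for r in range(206,230): print(r," ".join(f"{v:3d}" for v in a[r,270:291,2]))
for th in(2.8,2.9,3.0): print(th,proj("scene",W(np.array([loop(.036,th),loop(.036,th,x=.028),loop(.036,th,x=-.028),head(.036)-.054*Z]),S)).round(1).tolist())
E
```

```text
cols 270-290 blue channel
206 143 135 127 112 109 111 110 123 139 147 151 148 141 111  80  60  57  60  58  58  59
207 140 131 118 112 122 125 122 130 142 146 146 144 134 109  80  66  59  57  57  56  63
208 123 113 111 115 123 126 124 128 137 138 137 137 125 105  76  67  60  62  61  57  59
209 106 100 107 112 116 117 116 125 131 124 121 118 112  97  77  61  61  62  62  61  58
210  92  91  94  95 100  98 102 118 129 117 103  95  91  82  75  60  59  60  61  59  62
211  80  79  81  79  79  81  90 109 126 119  98  84  81  73  63  65  64  62  62  64  63
212  68  68  72  71  73  77  83 107 125 126 101  79  70  63  61  57  60  62  60  58  60
213  64  65  65  63  66  75  92 111 126 128 108  82  65  61  65  61  62  62  59  59  61
214  62  62  62  64  69  83  97 113 129 130 111  82  68  62  57  62  59  62  59  59  59
215  63  63  63  63  64  82  98 112 125 131 116  86  69  63  59  60  61  60  59  59  56
216  60  60  60  61  68  77  99 114 123 133 124  92  71  61  56  58  60  64  60  61  59
217  63  61  63  61  64  76  98 114 123 135 128 102  75  62  61  62  61  63  64  62  61
218  63  62  59  6
[... 544 characters left out ...]
0  70  67  66  64  61  59  62  62  61  60  62  58  58
225  62  60  60  60  59  61  62  59  62  63  60  59  58  63  59  60  62  61  60  61  57
226  60  59  63  57  61  58  59  60  62  60  61  59  57  60  62  61  60  59  58  61  62
227  58  61  56  61  61  62  62  63  60  59  62  61  59  59  59  60  57  58  57  56  56
228  60  55  61  57  60  60  61  60  59  59  60  61  58  59  54  59  61  63  64  62  59
229  61  62  61  61  61  60  60  59  56  56  59  61  62  66  64  65  66  69  72  71  68
2.8 [[283.2, 220.3], [283.0, 221.4], [283.4, 219.4], [276.4, 223.1]]
2.9 [[281.3, 221.0], [281.0, 222.0], [281.5, 220.0], [276.4, 223.1]]
3.0 [[279.3, 221.4], [279.0, 222.5], [279.6, 220.4], [276.4, 223.1]]
```

The far bar's peak is about 3 px from the stem. That matches 3.0 rad; 2.9 rad would give about 5 px. The tool is clear of everything.

```bash
python3 -c "
from cell import bot
print(bot.sign_off())"
```

```text
the job is handed in; nothing more can be done
None
```

The pin is fully home and the loop is closed over the spindle's free end with its far bar at the pin's tip. I let go, withdrew the tool clear and handed the job in at about 10 s; the wrist force peaked at about 108 N (limit 120 N) when the pin hit its stop.

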